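# Sort casts, polishing things and a mixing dish into their trays

## Robot

A 7-joint arm with a two-finger parallel gripper is mounted at the origin on a cart in front of the work surface, level with it; the furniture and walls round the work are solid. World frame = base frame: x ahead of the robot, y to its left, z up, the work surface at z = 0. Lengths are in m, angles in degrees, forces in N, time in s.
With the tool pointing down it reaches from about 0.4 to 0.875 m from the base axis. Payload 4.4 kg.
Tool frame: the origin (TCP) lies at the very end of the fingers, on their centre line; the grasp point (between the pads) lies 19 mm behind it; z points along the fingers, y is the line along which they close (so a half turn about z gives the same grasp; the last joint's range is limited). The gripper opens to 85 mm and grips with 20 to 120 N. Pads are 22 mm wide; open, the fingers measure 114 mm over their backs; the gripper's body (76 mm by 85 mm) begins 54 mm behind the grasp point. The pads swing forward as they close: fully open they stand 13 mm farther back than shut.
Start: joints at [-74.989, 36.005, 2.206, 86.941, -1.547, 57.084, -1.146], TCP at [0.209, 0.615, 0.231] pointing down, gripper open.
Joint ranges: [-175.42, 175.42], [-21.48, 121.26], [-71.46, 75.88], [10.55, 141.38], [-63.04, 243.04], [13.31, 113.54], [-168.57, 168.57]. Speed limits (degrees/s): [147.25, 147.25, 180, 180, 180, 180, 180].

## Interface

Orientations are given as a 3x3 rotation matrix whose columns are the frame's x, y, z axes.
In Python, from station import manip, optics, job gives the robot as it stands.
- The arm moves only by the shell command python3 -m creep 'ROWS' [OPENING] [FORCE]. ROWS is JSON, a list of rows, each an object of numbers: "tx", "ty", "tz": the shift along the world's x, y, z in cm; "twist": the turn about the world's z in degrees. In form: [{"tx": .., "ty": .., "tz": .., "twist": ..}, ...]. A call has 1 to 5 rows; each row shifts and turns the commanded pose from where the row before left it; what a row does not reach is not made up. A row lasts 1/8 s, in which the tool goes at most 62.5 mm and 10.7 degrees, less where a joint would pass 70% of its speed; a pose out of reach is approached as far as the arm can. A call is refused whole if a number of a shift passes 6.25 or a number of a turn 10.7, either way. A call with a gripper value outside its range is refused whole. OPENING is the finger opening in cm, from 0 to 8.54, set as the call begins (- or left out, the last holds). The fingers move at their own pace and stop on an object; FORCE is the grip in N (left out, the last holds). Time passes only in rows, so rows that do not move let the fingers close. It gives the time, the measured TCP pose, the force, the opening and the grip force at its end, in the units of the state.
- manip.get_state(): the state, without advancing time (a new reading comes with each control period).
- optics.capture(name): name is "side" or "top"; returns the picture (480x640x3 uint8, red, green, blue); there is no depth.
- optics.camera_info(name): a dict with "vertical_fov" (degrees; the focal length in pixels is half the picture's height over the tangent of half this angle, whatever the lens; pixels are square), "cx", "cy" (the principal point, pixels), "k1" (the pictures are not rectified: a ray, as slopes to the right and down, at radius r is drawn at 1 + k1 r^2 times it, then the intrinsics apply), "R" (3x3) and "t" (3): a world point X has camera coordinates R X + t. Camera axes: x right, y down, z forward; pixel columns grow to the right and rows downward; lengths in m; the calibration is good to about 2 mm. A picture is of the moment at which its call begins. camera_info takes no time and is no camera call.
- job.job_done(): hands the job in; it is judged then, once.
The state is a dict: "t": time; "joint_positions": joint angles; "qvel": joint speeds; "joint_efforts": joint torques, N m; "position": TCP position; "tool_rot": TCP orientation; "wrist_force": force on the tool from outside, world axes, zero at the start; "torque": the same for the moment, N m; "width": finger opening in m; "grasp_force": force on a finger pad.
Only numpy, scipy, OpenCV 4.12 (cv2) and the standard library are available. Lean on these libraries where they do the work, as an engineer would, in place of code of your own. Each camera call takes 0.05 s, during which the arm holds its last target. There are 200 camera calls.

## Task

Tidy the bench: put the two plaster casts in the low two-bay tray, one cast in each bay with its teeth up; lay the felt wheel and the grey abrasive stone side by side in the low plain tray without a partition; and stand the octagonal mixing dish upright in the low round tray. Each must lie flat on its tray's floor, and is to be set down, not dropped or thrown; leave the pliers and the retainer case where they are, and do not use the deep grey bin at the back right.

Things in the scene. Friction and masses are not known exactly. Their poses are not given: they have to be found in the camera images.
- cast_a: the larger of two cream plaster casts of a dental arch, 56 (x) x 63 (y) x 29 mm high. Origin: centre of the underside; z up through the teeth, -x toward the rounded front of the arch, y across the heels (the flat rear end, at +x). Solid base 16 mm high, teeth to 29 mm; grip the base low on its two sides, across y. About 85 g.
- cast_b: the smaller of the two cream plaster casts, 52 (x) x 59 (y) x 29 mm high, otherwise like cast_a. Origin: centre of the underside; z up through the teeth, -x toward the rounded front of the arch, y across the heels (the flat rear end, at +x). Solid base 16 mm high, teeth to 29 mm; grip the base low on its two sides, across y. About 85 g.
- felt_wheel: off-white felt polishing wheel, a disc 38 mm in diameter and 13 mm thick with a small hole, lying flat. Origin: centre of the underside, z up. 30 g.
- pumice_stone: grey abrasive stone, a rounded block 30 (x) x 51 (y) x 22 mm high. Origin: centre of the underside, z up. 70 g.
- dappen_dish: small white octagonal mixing dish, waisted, 43 x 43 x 26 mm high, open at the top (solid to the touch: grip it from outside over its full width). Origin: centre of the underside, z up. 50 g.
- two_bay_tray: low rectangular grey tray, 118 (x) x 194 (y) mm outside, split by one cross wall along its x axis at y = 0 into two equal bays; the bay centres lie at y = +47.5 and -47.5 mm, x = 0; each bay is 110 (x) x 91 (y) mm inside. Does not slide. Same grey plastic as the other low trays, walls 14 mm high, floor 4 mm thick. Origin: centre of the underside, z up.
- plain_tray: low rectangular grey tray without any partition, 100 (x) x 190 (y) mm outside, 92 x 182 mm inside. Does not slide. Same grey plastic as the other low trays, walls 14 mm high, floor 4 mm thick. Origin: centre of the underside, z up.
- round_tray: low round grey tray, 120 mm in diameter at the rim, about 104 mm inside at the floor. Does not slide. Same grey plastic as the other low trays, walls 14 mm high, floor 4 mm thick. Origin: centre of the underside, z up.
- pliers: bystander: steel wire-bending pliers lying flat, 58 (x) x 114 (y) x 12 mm, to be left where they lie. Origin: centre of the underside. They lie at the right of the fixed steam cleaner, a machine 0.24 m tall that stands at x 0.57 to 0.80, y -0.20 to 0.08 and juts between the right side and the things: pass in front of it.
- case: bystander: closed pink retainer case, 72 (x) x 74 (y) x 28 mm high, to be left where it stands. Origin: centre of the underside.
Things that resemble listed ones, but are neither listed nor needed, are in the scene too. What is shaped like the felt_wheel but blue or pink is not meant.

How it is judged:
By the outcome, as a careful person would: the job done as asked, in the order asked, and still so for the second after the job is handed in, with the robot touching nothing.
It also fails if it takes over 144 s, if anything falls off the work surface, if the arm or the gripper's body presses on something with over 40 N, if the wrist force passes 120 N, or if a joint passes its speed limit or range.

## Working session

There is one attempt and no reset: what is moved stays moved. The work goes in short steps, Python scripts to look and compute and a shell command to move; the robot and the scene stay as the last step left them, time stands still between calls to the robot, and variables do not carry over. Pictures are saved under pics/ and viewed, at most 14 in all, crops included, and the job is handed in when it is done.

```bash
ls; mkdir -p pics
python3 - <<'E'
from station import manip, optics, job
import cv2
for n in("top","side"):
    im=optics.capture(n); cv2.imwrite(f"pics/{n}0.png",im[:,:,::-1])
    c=optics.camera_info(n); print(n,c)
s=manip.get_state(); print(s['t'],s['position'],s['tool_rot'],s['width'])
E
```

```text
pics
top {'vertical_fov': 42.90107490792282, 'cx': 318.9330374709872, 'cy': 232.428631147429, 'k1': 0.024864269541848193, 'R': array([[-0.03011434, -0.99948101,  0.01143817],
       [-0.99788495,  0.02940277, -0.05797506],
       [ 0.05760866, -0.01315985, -0.9982525 ]]), 't': array([0.04861755, 0.53681267, 1.31743737])}
side {'vertical_fov': 42.463066327753666, 'cx': 315.3348296171413, 'cy': 239.70272403977532, 'k1': -0.11358611672447494, 'R': array([[-0.81667508, -0.57696127,  0.0125501 ],
       [-0.28772241,  0.38822036, -0.87550029],
       [ 0.50025756, -0.71861022, -0.48305458]]), 't': array([0.46201546, 0.16933068, 1.33587571])}
0.1 [0.20906674 0.61484963 0.23046149] [[-9.46753756e-01  3.21958098e-01 -5.56351444e-04]
 [ 3.21958578e-01  9.46752268e-01 -1.67851080e-03]
 [-1.36831526e-05 -1.76825852e-03 -9.99998437e-01]] 0.08514483959614738
```

View pics/top0.png

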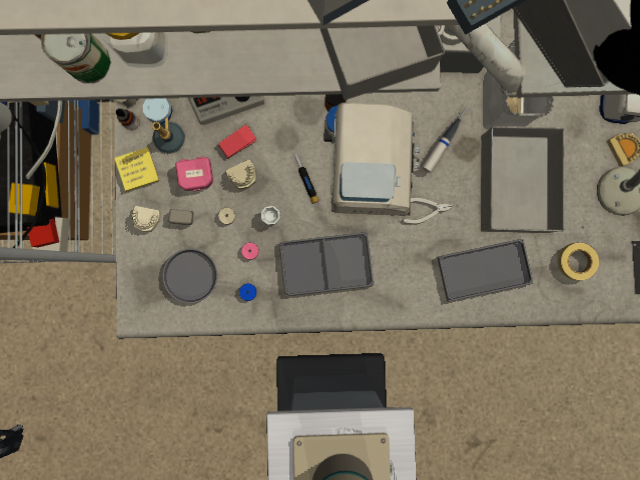

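View pics/side0.png

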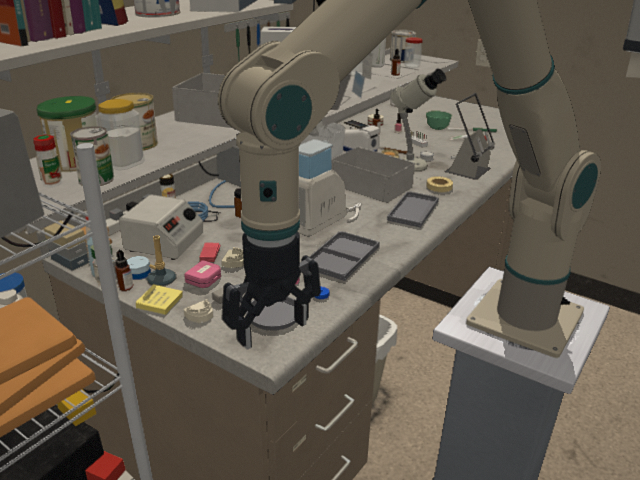

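The scene from above: the casts are at about (145,217) and (241,174), the stone at (181,216), and the felt wheel at (227,216), with pink and blue decoys at (250,251) and (248,292). The dish is at (270,215). The round tray is at (189,276), the two-bay tray at (326,265), the plain tray at (485,270), and the pliers and case are clear of these. I'll enlarge to confirm.

```bash
cat > h.py <<'E'
import numpy as np, cv2
from station import manip, optics, job
def K(n):
    c=optics.camera_info(n); f=240/np.tan(np.radians(c['vertical_fov']/2)); return c,f
def px2w(n,pts,z):
    c,f=K(n); out=[]
    for u,v in pts:
        d=np.array([(u-c['cx'])/f,(v-c['cy'])/f]); s=d.copy()
        for _ in range(20): s=d/(1+c['k1']*(s@s))
        r=c['R'].T@np.array([*s,1]); o=-c['R'].T@c['t']
        out.append((o+r*(z-o[2])/r[2])[:2])
    return np.array(out)
def w2px(n,P):
    c,f=K(n); X=c['R']@np.array(P,float)+c['t']; s=X[:2]/X[2]; s=s*(1+c['k1']*(s@s))
    return s*f+[c['cx'],c['cy']]
def crop(n,u,v,w,h,k,name):
    im=optics.capture(n)[v:v+h,u:u+w,::-1]
    cv2.imwrite(f'pics/{name}.png',cv2.resize(im,None,fx=k,fy=k,interpolation=cv2.INTER_CUBIC))
E
python3 - <<'E'
from h import *
crop('top',115,145,180,100,4.4,'c1'); crop('top',270,225,270,85,2.9,'c2')
E
```

```text
(no output)
```

View pics/c1.png

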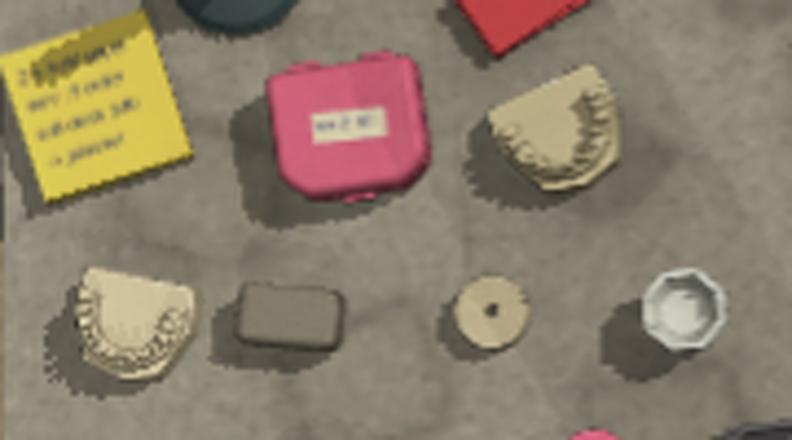

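View pics/c2.png

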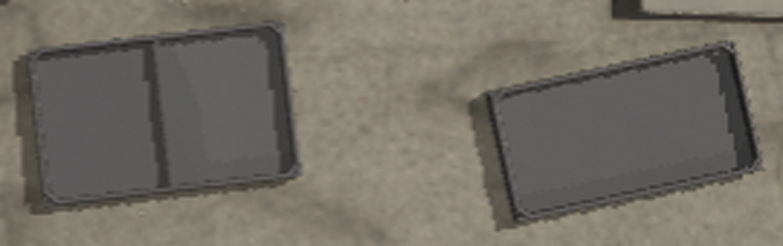

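Both casts fit the description. Measured the same way, the right one (full-image ~(241,174)) is about 60x52 mm and the left one (~(146,219)) about 56x47 mm, so the right is cast_a and the left is cast_b. The cream disc with the hole at (227,216) is the felt wheel; the blue and pink ones are the decoys. The grey block at (181,216) is the stone and the white octagon at (270,215) is the dish. The red block and the steep-sided bin are not wanted.

```bash
cat > m.py <<'E'
from h import *
np.set_printoptions(precision=4,suppress=True)
C1=lambda p:[(115+(x+.5)/4.4-.5,145+(y+.5)/4.4-.5) for x,y in p]
C2=lambda p:[(270+(x+.5)/2.9-.5,225+(y+.5)/2.9-.5) for x,y in p]
def cast(name,heel,front,sides,L):
    H=px2w('top',C1(heel),.016);F=px2w('top',C1(front),.014);S=px2w('top',C1(sides),.012)
    e=H[0]-H[1]; e/=np.linalg.norm(e); n=np.array([e[1],-e[0]]) 
    if (F.mean(0)-H.mean(0))@n<0:n=-n
    a=(H@n).mean();b=(F@n).max(); y=np.r_[H@e,S@e]
    print(name,'heelw',np.linalg.norm(H[0]-H[1]),'len',b-a,'y',y.max()-y.min(),'ctr',n*(a+b)/2+e*(y.max()+y.min())/2,'grip angle',np.degrees(np.arctan2(e[1],e[0]))%180,'front dir',n,'heelmid',H.mean(0))
cast('a',[(488,115),(598,65)],[(555,190),(580,188),(612,173)],[(495,135),(620,130)],.056)
cast('b',[(88,268),(197,292)],[(150,380),(110,370)],[(75,310),(196,310)],.052)
st=px2w('top',C1([(240,284),(343,291),(341,349),(238,345)]),.02);print('stone',st.mean(0),st, np.degrees(np.arctan2(*(st[0]-st[1])[::-1])))
print('felt',px2w('top',C1([(491,312)]),.013),'dish',px2w('top',C1([(684,309)]),.024))
print('case',px2w('top',C1([(275,170),(300,195),(420,180)]),.02))
tb=px2w('top',C2([(30,50),(279,24),(299,173),(45,203)]),.014);print('two',tb.mean(0),np.linalg.norm(tb-np.roll(tb,-1,0),axis=1),tb)
pt=px2w('top',C2([(487,94),(733,44),(761,167),(518,219)]),.014);print('plain',pt.mean(0),np.linalg.norm(pt-np.roll(pt,-1,0),axis=1),pt)
for q in(tb,pt): d=q[0]-q[1]+q[3]-q[2];print(np.degrees(np.arctan2(d[1],d[0])))
print('round',px2w('top',[(189,275.5),(162,275),(216,275),(189,249),(189,303)],.014))
print('pliers',px2w('top',[(404,222),(455,207)],0.01))
E
python3 m.py
```

```text
a heelw 0.05999895339668547 len 0.0519938361565806 y 0.061231955302349685 ctr [0.6667 0.1956] grip angle 113.12671796108928 front dir [-0.9196 -0.3928] heelmid [0.6909 0.2053]
b heelw 0.054956695928247354 len 0.047383634954038745 y 0.05809446440940613 ctr [0.5789 0.4115] grip angle 75.85764244607844 front dir [-0.9697  0.2443] heelmid [0.6016 0.4047]
stone [0.5807 0.3315] [[0.5979 0.356 ]
 [0.593  0.3055]
 [0.5643 0.307 ]
 [0.5677 0.3574]] 84.44099895262532
felt [[0.5811 0.2339]] dish [[0.5788 0.1375]]
case [[0.6539 0.3378]
 [0.6412 0.3258]
 [0.647  0.2665]]
two [0.4701 0.0192] [0.1885 0.1128 0.1916 0.1151] [[ 0.5199  0.118 ]
 [ 0.5339 -0.0699]
 [ 0.4216 -0.0811]
 [ 0.4051  0.1098]]
plain [ 0.4459 -0.3269] [0.1895 0.0943 0.1868 0.0961] [[ 0.4766 -0.2246]
 [ 0.5088 -0.4114]
 [ 0.4159 -0.4277]
 [ 0.3824 -0.2439]]
94.62058002028733
100.0408916124311
round [[0.4529 0.3169]
 [0.4558 0.375 ]
 [0.4522 0.2586]
 [0.5104 0.3159]
 [0.3937 0.3179]]
pliers [[ 0.5557 -0.1548]
 [ 0.5855 -0.2682]]
```

```bash
python3 -m creep '[{"tx":4.2,"ty":-3.8,"twist":5},{"tx":4.2,"ty":-3.8,"twist":5},{"tx":4.2,"ty":-3.8,"twist":5},{"tx":4.2,"ty":-3.8,"twist":5},{"tx":4.2,"ty":-3.8,"twist":5}]' 7.6 30; python3 -m creep '[{"tx":4.2,"ty":-3.8,"twist":5},{"tx":4.2,"ty":-3.8,"twist":5},{"tx":4.2,"ty":-3.8,"twist":5},{"tx":4.2,"ty":-3.8,"twist":2},{}]'
```

```text
validation failed for argument at $[0]...
validation failed for argument at $[0]...
```

```bash
python3 -m creep '[{"tx":4.2,"ty":-3.8,"tz":0,"twist":5},{"tx":4.2,"ty":-3.8,"tz":0,"twist":5},{"tx":4.2,"ty":-3.8,"tz":0,"twist":5},{"tx":4.2,"ty":-3.8,"tz":0,"twist":5},{"tx":4.2,"ty":-3.8,"tz":0,"twist":5}]' 7.6 30
```

```text
t: 0.82
position: [0.4204, 0.4241, 0.2313]
tool_rot: [[-0.994, -0.111, 0.0], [-0.111, 0.994, 0.0], [-0.0, 0.0, -1.0]]
wrist_force: [0.6, 0.8, 0.3]
width: 0.076
grasp_force: 0.0
```

```bash
python3 -m creep '[{"tx":4.2,"ty":-3.8,"tz":0,"twist":5},{"tx":4.2,"ty":-3.8,"tz":0,"twist":5},{"tx":4.2,"ty":-3.8,"tz":-2,"twist":5},{"tx":4.0,"ty":-3.8,"tz":-3,"twist":1.7},{"tx":4.0,"ty":-3.8,"tz":-3,"twist":0}]'; python3 -m creep '[{"tx":4.0,"ty":-3.8,"tz":-3,"twist":0},{"tx":0,"ty":0,"tz":-3,"twist":0},{"tx":0,"ty":0,"tz":0,"twist":0}]'
```

```text
t: 1.45
position: [0.6262, 0.2344, 0.1508]
tool_rot: [[-0.921, -0.39, 0.0], [-0.39, 0.921, 0.0], [-0.001, 0.0, -1.0]]
wrist_force: [0.2, 0.4, 0.2]
width: 0.0759
grasp_force: 0.0
t: 1.82
position: [0.6625, 0.1967, 0.0887]
tool_rot: [[-0.921, -0.388, -0.006], [-0.388, 0.921, -0.002], [0.006, 0.001, -1.0]]
wrist_force: [0.1, 0.3, -0.3]
width: 0.0762
grasp_force: 0.0
```

```bash
python3 -m creep '[{"tx":0.3,"ty":-0.1,"tz":-3,"twist":0},{"tx":0,"ty":0,"tz":-1,"twist":0},{"tx":0,"ty":0,"tz":0,"twist":0}]'
python3 - <<'E'
from h import *
p=w2px('side',[.667,.195,.02]);print(p)
u,v=(p-[100,75]).astype(int); crop('side',u,v,200,150,4,'s1')
E
```

```text
t: 2.2
position: [0.6671, 0.1979, 0.0521]
tool_rot: [[-0.921, -0.391, -0.001], [-0.391, 0.921, 0.0], [0.0, 0.0, -1.0]]
wrist_force: [-0.5, -0.4, 0.4]
width: 0.0761
grasp_force: 0.0
[236.23958739 254.15058877]
```

View pics/s1.png

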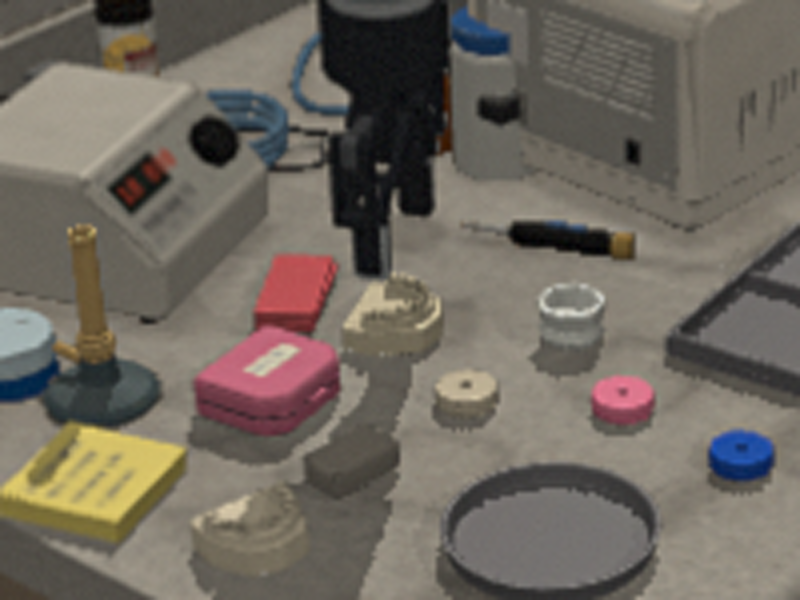

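The side crop shows the open gripper just above cast_a, with the near fingertip at crop (372,272) to the left of the cast at (395,315). The other items are undisturbed. I'll descend now.

```bash
python3 -m creep '[{"tx":0,"ty":-0.2,"tz":-1.5,"twist":0},{"tx":0,"ty":0,"tz":-1.5,"twist":0},{"tx":0,"ty":0,"tz":-1.5,"twist":0},{"tx":0,"ty":0,"tz":-0.5,"twist":0},{"tx":0,"ty":0,"tz":0,"twist":0}]'; python3 -m creep '[{"tx":0,"ty":0,"tz":0,"twist":0},{"tx":0,"ty":0,"tz":0,"twist":0},{"tx":0,"ty":0,"tz":0,"twist":0},{"tx":0,"ty":0,"tz":0,"twist":0}]' 5 35
```

```text
t: 2.88
position: [0.6673, 0.1949, 0.001]
tool_rot: [[-0.921, -0.389, -0.001], [-0.389, 0.921, -0.0], [0.001, 0.0, -1.0]]
wrist_force: [0.1, 0.1, 0.9]
width: 0.0761
grasp_force: 0.0
t: 3.38
position: [0.6684, 0.1953, 0.0028]
tool_rot: [[-0.921, -0.389, 0.002], [-0.389, 0.921, 0.001], [-0.002, 0.0, -1.0]]
wrist_force: [-0.8, -1.0, 5.3]
width: 0.059
grasp_force: 38.1
```

```bash
python3 -m creep '[{"tx":0,"ty":0,"tz":1.5,"twist":0},{"tx":0,"ty":0,"tz":4,"twist":0},{"tx":0,"ty":0,"tz":5,"twist":0},{"tx":-4.5,"ty":0,"tz":2,"twist":-10},{"tx":-5,"ty":0,"tz":0,"twist":-10}]'; python3 -m creep '[{"tx":-5,"ty":0,"tz":0,"twist":-10},{"tx":-5,"ty":-2,"tz":0,"twist":-10},{"tx":0,"ty":-5,"tz":0,"twist":-10},{"tx":0,"ty":-5,"tz":0,"twist":-10},{"tx":0,"ty":-5,"tz":0,"twist":-10}]';python3 -m creep '[{"tx":0,"ty":-5,"tz":0,"twist":-10},{"tx":0,"ty":0,"tz":0,"twist":-10},{"tx":0,"ty":0,"tz":0,"twist":-10},{"tx":0,"ty":0,"tz":0,"twist":-8.4},{"tx":0,"ty":0,"tz":0,"twist":0}]'
```

```text
t: 4.0
position: [0.5734, 0.1954, 0.1294]
tool_rot: [[-0.999, -0.044, 0.005], [-0.044, 0.999, 0.002], [-0.005, 0.002, -1.0]]
wrist_force: [-0.6, 0.6, -0.6]
width: 0.0585
grasp_force: 38.0
t: 4.62
position: [0.4728, 0.0238, 0.1275]
tool_rot: [[-0.677, 0.736, 0.001], [0.736, 0.677, 0.0], [-0.001, 0.001, -1.0]]
wrist_force: [1.3, -0.3, -0.7]
width: 0.0587
grasp_force: 38.0
t: 5.25
position: [0.4728, -0.0248, 0.1271]
tool_rot: [[-0.081, 0.997, 0.0], [0.997, 0.081, 0.0], [0.0, 0.0, -1.0]]
wrist_force: [-0.1, 0.3, -2.5]
width: 0.0588
grasp_force: 38.0
```

```bash
python3 -m creep '[{"tx":0.1,"ty":-0.3,"tz":-4,"twist":0},{"tx":0,"ty":0,"tz":-4,"twist":0},{"tx":0,"ty":0,"tz":-2,"twist":0},{"tx":0,"ty":0,"tz":-1,"twist":0},{"tx":0,"ty":0,"tz":0,"twist":0}]'
python3 - <<'E'
from h import *
p=w2px('side',[.4739,-.0282,.02]);print(p)
u,v=(p-[80,60]).astype(int); crop('side',u,v,160,120,5,'s2')
E
```

```text
t: 5.88
position: [0.4737, -0.028, 0.0167]
tool_rot: [[-0.08, 0.997, -0.0], [0.997, 0.08, 0.0], [0.0, -0.0, -1.0]]
wrist_force: [-0.8, -0.4, -1.5]
width: 0.0587
grasp_force: 38.0
[351.02132362 241.46579166]
```

View pics/s2.png

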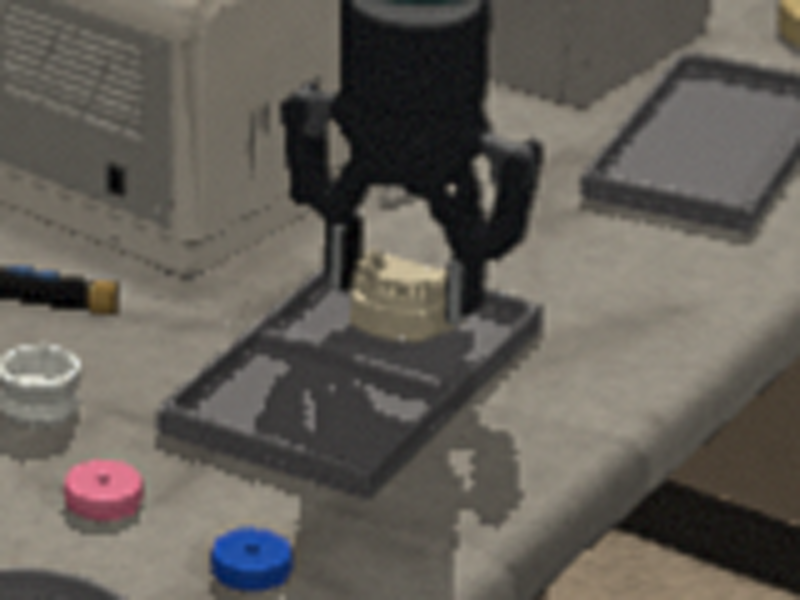

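cast_a hangs level over the far bay (crop ~(400,310)), teeth up, with the fingers inside the walls. I'll lower it.

```bash
python3 -m creep '[{"tx":0,"ty":0,"tz":-0.5,"twist":0},{"tx":0,"ty":0,"tz":-0.3,"twist":0},{"tx":0,"ty":0,"tz":-0.2,"twist":0},{"tx":0,"ty":0,"tz":0,"twist":0}]'
```

```text
t: 6.42
position: [0.4738, -0.0279, 0.0069]
tool_rot: [[-0.079, 0.997, 0.0], [0.997, 0.079, -0.0], [-0.0, 0.0, -1.0]]
wrist_force: [0.1, -0.2, -1.3]
width: 0.0586
grasp_force: 38.0
```

```bash
python3 -m creep '[{"tx":0,"ty":0,"tz":-0.1,"twist":0},{"tx":0,"ty":0,"tz":0,"twist":0}]';python3 -m creep '[{"tx":0,"ty":0,"tz":-0.1,"twist":0},{"tx":0,"ty":0,"tz":0,"twist":0}]'
```

```text
t: 6.68
position: [0.4739, -0.028, 0.0067]
tool_rot: [[-0.079, 0.997, 0.001], [0.997, 0.079, 0.0], [0.0, 0.001, -1.0]]
wrist_force: [-1.3, 0.2, 9.0]
width: 0.0588
grasp_force: 39.1
t: 6.92
position: [0.4739, -0.028, 0.0065]
tool_rot: [[-0.079, 0.997, 0.002], [0.997, 0.079, 0.001], [0.001, 0.002, -1.0]]
wrist_force: [-3.1, 0.6, 19.8]
width: 0.0589
grasp_force: 40.4
```

```bash
python3 -m creep '[{"tx":0,"ty":0,"tz":0.1,"twist":0},{"tx":0,"ty":0,"tz":0,"twist":0},{"tx":0,"ty":0,"tz":0,"twist":0},{"tx":0,"ty":0,"tz":2,"twist":0},{"tx":0,"ty":0,"tz":5,"twist":0}]' 6.9;python3 -m creep '[{"tx":0,"ty":3,"tz":5,"twist":5},{"tx":1,"ty":5.5,"tz":0,"twist":9},{"tx":1,"ty":5.5,"tz":0,"twist":9},{"tx":1,"ty":5.5,"tz":0,"twist":9},{"tx":1,"ty":5.5,"tz":0,"twist":9}]';python3 -m creep '[{"tx":1.5,"ty":5.5,"tz":0,"twist":9},{"tx":1.5,"ty":5.5,"tz":0,"twist":9},{"tx":1.5,"ty":5.0,"tz":0,"twist":9},{"tx":1.5,"ty":3,"tz":-4,"twist":3.3},{"tx":0,"ty":0,"tz":-3,"twist":0}]'
```

```text
t: 7.55
position: [0.4722, -0.028, 0.0749]
tool_rot: [[-0.078, 0.997, -0.005], [0.997, 0.078, 0.0], [0.001, -0.005, -1.0]]
wrist_force: [1.2, 0.6, 0.2]
width: 0.0689
grasp_force: 0.0
t: 8.18
position: [0.5136, 0.2238, 0.1256]
tool_rot: [[-0.717, 0.697, -0.0], [0.697, 0.717, -0.0], [-0.0, -0.0, -1.0]]
wrist_force: [1.0, -0.8, 0.3]
width: 0.0691
grasp_force: 0.0
t: 8.8
position: [0.5729, 0.4154, 0.0536]
tool_rot: [[-0.97, 0.241, -0.001], [0.241, 0.97, 0.002], [0.001, 0.002, -1.0]]
wrist_force: [-1.3, -1.0, -0.7]
width: 0.0694
grasp_force: 0.0
```

```bash
python3 -m creep '[{"tx":0.4,"ty":-0.3,"tz":-1,"twist":0},{"tx":0,"ty":0,"tz":0,"twist":0}]'
python3 - <<'E'
from h import *
p=w2px('side',[.577,.39,.02]);print(p)
u,v=(p-[60,55]).astype(int); crop('side',u,v,120,90,6,'s3')
E
```

```text
t: 9.05
position: [0.5783, 0.4072, 0.0453]
tool_rot: [[-0.969, 0.247, -0.0], [0.247, 0.969, -0.002], [-0.0, -0.002, -1.0]]
wrist_force: [0.1, -0.5, -0.6]
width: 0.0691
grasp_force: 0.0
[207.54530755 302.91547755]
```

View pics/s3.png

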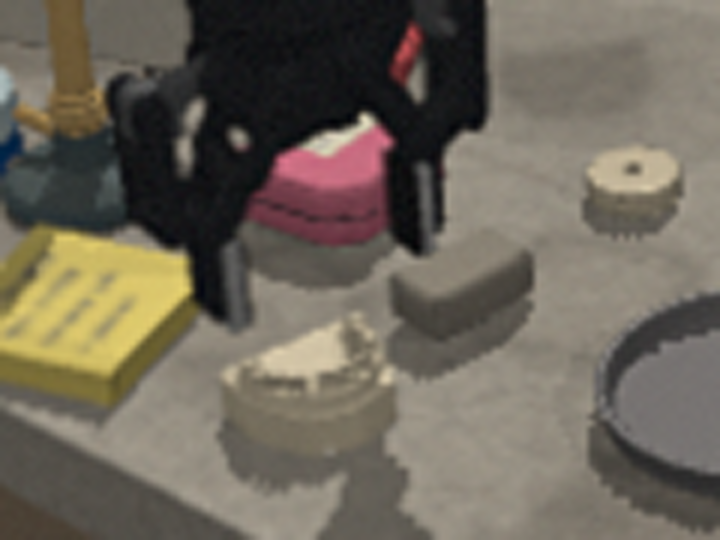

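Side crop: both fingers straddle cast_b (crop (310,400)), but the right finger comes near the stone (crop (435,320)). I'll shift 5 mm to +y and narrow the opening before going down.

```bash
python3 -m creep '[{"tx":-0.1,"ty":0.5,"tz":0,"twist":0},{"tx":0,"ty":0,"tz":-0.8,"twist":0},{"tx":0,"ty":0,"tz":0,"twist":0},{"tx":0,"ty":0,"tz":0,"twist":0}]' 6.7
python3 - <<'E'
from h import *
s=manip.get_state();P=s['position'];e=s['tool_rot'][:,1];o=w2px('side',[.577,.39,.02])-[60,55];o=o.astype(int)
f=lambda X:(w2px('side',X)-o+.5)*6
for z in(.045,0.0): print([f([*(P+k*e)[:2],z]).round() for k in(-.048,-.034,0,.034,.048)])
print('cast est',f([.577,.411,0]),'stone near corner',f([.565,.357,.0]),f([.565,.357,.022]))
crop('side',*o,120,90,6,'s4')
E
```

```text
t: 9.6
position: [0.5767, 0.4139, 0.0378]
tool_rot: [[-0.97, 0.245, -0.0], [0.245, 0.97, -0.0], [-0.0, -0.0, -1.0]]
wrist_force: [-0.8, -0.2, 0.1]
width: 0.067
grasp_force: 0.0
[array([429., 264.]), array([396., 278.]), array([315., 311.]), array([231., 346.]), array([196., 361.])]
[array([437., 366.]), array([405., 380.]), array([325., 415.]), array([243., 450.]), array([209., 465.])]
cast est [329.93384012 410.85259463] stone near corner [456.25086999 353.27190343] [452.47432073 303.84018234]
```

View pics/s4.png

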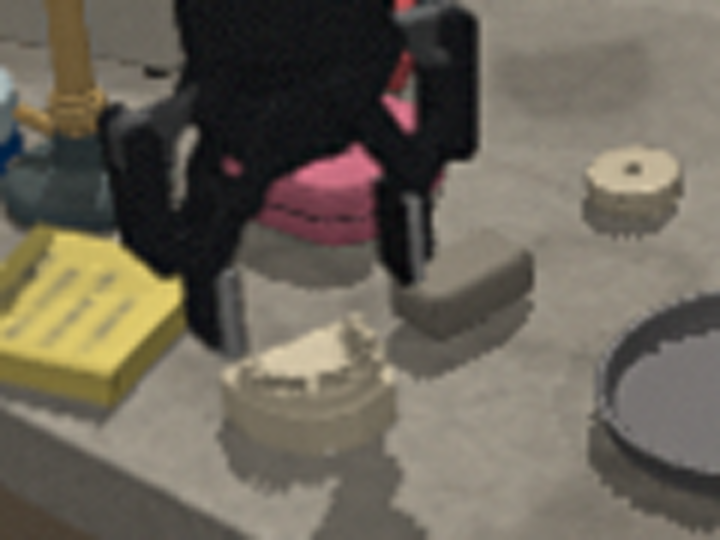

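Run:
```python
from h import *
o=(w2px('side',[.577,.39,.02])-[60,55]).astype(int)
f=lambda X:((w2px('side',X)-o+.5)*6).round()
for X in([.608,.431],[.595,.378],[.552,.417]): print(X,f([*X,.016]),f([*X,0]))
print('stone top',[f([*p,.022]) for p in([.598,.356],[.593,.3055],[.564,.307],[.5677,.3574])])
print('felt top',f([.5811,.2339,.013]),'round rim left',f([.4558,.375,.014]))
```

```text
[0.608, 0.431] [225. 370.] [229. 407.]
[0.595, 0.378] [354. 316.] [358. 352.]
[0.552, 0.417] [365. 407.] [369. 443.]
stone top [array([389., 273.]), array([490., 218.]), array([545., 244.]), array([446., 302.])]
felt top [638. 167.] round rim left [650. 451.]
```

```bash
python3 -m creep '[{"tx":0,"ty":-0.2,"tz":0,"twist":0},{"tx":0,"ty":0,"tz":-1,"twist":0},{"tx":0,"ty":0,"tz":-1,"twist":0},{"tx":0,"ty":0,"tz":-1,"twist":0},{"tx":0,"ty":0,"tz":-0.5,"twist":0}]'; python3 -m creep '[{"tx":0,"ty":0,"tz":0,"twist":0},{"tx":0,"ty":0,"tz":0,"twist":0},{"tx":0,"ty":0,"tz":0,"twist":0},{"tx":0,"ty":0,"tz":0,"twist":0}]' 4.5 35
```

```text
t: 10.28
position: [0.5761, 0.4116, 0.0014]
tool_rot: [[-0.97, 0.245, -0.001], [0.245, 0.97, -0.001], [0.001, -0.001, -1.0]]
wrist_force: [0.1, 0.5, -0.7]
width: 0.0671
grasp_force: 0.0
t: 10.78
position: [0.5767, 0.412, 0.0029]
tool_rot: [[-0.97, 0.245, 0.0], [0.245, 0.97, 0.0], [-0.0, 0.0, -1.0]]
wrist_force: [-0.6, -1.2, -0.9]
width: 0.0555
grasp_force: 36.8
```

```bash
python3 -m creep '[{"tx":0,"ty":0,"tz":1.5,"twist":0},{"tx":0,"ty":0,"tz":4,"twist":0},{"tx":0,"ty":0,"tz":5,"twist":0},{"tx":-1.6,"ty":-4.5,"tz":0,"twist":-9},{"tx":-1.6,"ty":-5,"tz":0,"twist":-9}]'; python3 -m creep '[{"tx":-1.6,"ty":-5,"tz":0,"twist":-9},{"tx":-1.6,"ty":-5,"tz":0,"twist":-9},{"tx":-1.6,"ty":-5,"tz":0,"twist":-9},{"tx":-1.6,"ty":-5,"tz":0,"twist":-9},{"tx":-1.4,"ty":-5,"tz":0,"twist":-9}]';python3 -m creep '[{"tx":0,"ty":0,"tz":-3,"twist":-8.3},{"tx":0,"ty":0,"tz":-3,"twist":0},{"tx":0,"ty":0,"tz":-2,"twist":0},{"tx":0,"ty":0,"tz":0,"twist":0}]'
```

```text
t: 11.4
position: [0.5449, 0.3171, 0.1098]
tool_rot: [[-0.845, 0.536, 0.003], [0.536, 0.845, 0.002], [-0.001, 0.004, -1.0]]
wrist_force: [0.3, -0.5, -0.4]
width: 0.055
grasp_force: 37.1
t: 12.02
position: [0.4668, 0.0658, 0.109]
tool_rot: [[-0.217, 0.976, 0.002], [0.976, 0.217, 0.001], [0.0, 0.002, -1.0]]
wrist_force: [1.1, -0.5, -0.1]
width: 0.055
grasp_force: 37.1
t: 12.52
position: [0.4666, 0.067, 0.0276]
tool_rot: [[-0.078, 0.997, -0.001], [0.997, 0.078, 0.001], [0.001, -0.001, -1.0]]
wrist_force: [-0.6, -1.0, 0.0]
width: 0.0553
grasp_force: 37.2
```

```bash
python3 -m creep '[{"tx":0,"ty":0,"tz":-1,"twist":0},{"tx":0,"ty":0,"tz":-0.6,"twist":0},{"tx":0,"ty":0,"tz":-0.3,"twist":0},{"tx":0,"ty":0,"tz":0,"twist":0}]';python3 -m creep '[{"tx":0,"ty":0,"tz":-0.2,"twist":0},{"tx":0,"ty":0,"tz":0,"twist":0}]'
```

```text
t: 13.02
position: [0.4666, 0.067, 0.0087]
tool_rot: [[-0.079, 0.997, -0.0], [0.997, 0.079, 0.0], [0.0, -0.0, -1.0]]
wrist_force: [0.9, 0.4, -0.5]
width: 0.0551
grasp_force: 37.2
t: 13.28
position: [0.4667, 0.067, 0.0067]
tool_rot: [[-0.079, 0.997, 0.0], [0.997, 0.079, 0.0], [0.0, 0.0, -1.0]]
wrist_force: [-0.2, -0.2, -0.8]
width: 0.055
grasp_force: 37.2
```

```bash
python3 -m creep '[{"tx":0,"ty":0,"tz":-0.1,"twist":0},{"tx":0,"ty":0,"tz":0,"twist":0}]';python3 -m creep '[{"tx":0,"ty":0,"tz":-0.1,"twist":0},{"tx":0,"ty":0,"tz":0,"twist":0}]'
```

```text
t: 13.52
position: [0.4668, 0.067, 0.0059]
tool_rot: [[-0.079, 0.997, 0.0], [0.997, 0.079, 0.0], [0.0, 0.0, -1.0]]
wrist_force: [-0.5, -0.3, 1.8]
width: 0.055
grasp_force: 37.5
t: 13.78
position: [0.4668, 0.067, 0.0058]
tool_rot: [[-0.078, 0.997, 0.001], [0.997, 0.078, 0.001], [0.001, 0.001, -1.0]]
wrist_force: [-1.4, -0.2, 13.6]
width: 0.0551
grasp_force: 39.0
```

```bash
python3 -m creep '[{"tx":0,"ty":0,"tz":0.1,"twist":0},{"tx":0,"ty":0,"tz":0,"twist":0},{"tx":0,"ty":0,"tz":0,"twist":0},{"tx":0,"ty":0,"tz":2,"twist":0},{"tx":0,"ty":0,"tz":5,"twist":0}]' 6.7;python3 -m creep '[{"tx":2,"ty":4,"tz":0,"twist":0},{"tx":3,"ty":4,"tz":0,"twist":0},{"tx":3,"ty":4,"tz":0,"twist":0},{"tx":3.4,"ty":4.7,"tz":0,"twist":0},{"tx":0,"ty":0,"tz":0,"twist":0}]' 6.0;python3 -m creep '[{"tx":0,"ty":0,"tz":-2,"twist":0},{"tx":0,"ty":0,"tz":-1,"twist":0},{"tx":0,"ty":0,"tz":0,"twist":0}]'
python3 - <<'E'
from h import *
crop('top',270,225,120,90,6,'t2')
E
```

```text
t: 14.4
position: [0.4652, 0.0666, 0.075]
tool_rot: [[-0.078, 0.997, -0.005], [0.997, 0.078, -0.001], [-0.0, -0.005, -1.0]]
wrist_force: [0.5, -0.4, 0.6]
width: 0.067
grasp_force: 0.0
t: 15.02
position: [0.5821, 0.2397, 0.0749]
tool_rot: [[-0.086, 0.996, 0.002], [0.996, 0.086, 0.003], [0.002, 0.002, -1.0]]
wrist_force: [-0.4, -0.3, -0.4]
width: 0.0599
grasp_force: 0.0
t: 15.4
position: [0.5793, 0.2324, 0.0443]
tool_rot: [[-0.077, 0.997, -0.003], [0.997, 0.077, -0.001], [-0.001, -0.003, -1.0]]
wrist_force: [-0.6, -0.0, 0.3]
width: 0.0599
grasp_force: 0.0
```

View pics/t2.png

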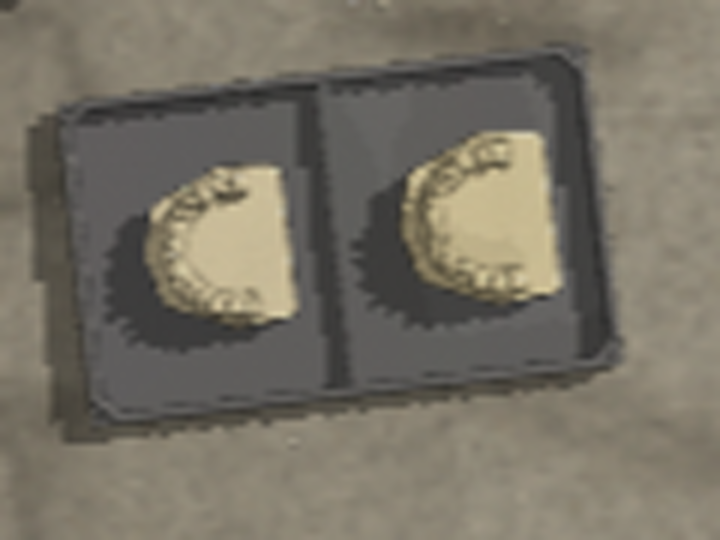

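Both casts lie flat, teeth up, one in each bay: cast_b at crop (225,245), cast_a at (485,215). The felt wheel is next.

```bash
python3 -m creep '[{"tx":0.1,"ty":0.1,"tz":-1.5,"twist":0},{"tx":0,"ty":0,"tz":-1.5,"twist":0},{"tx":0,"ty":0,"tz":-0.8,"twist":0},{"tx":0,"ty":0,"tz":0,"twist":0}]'; python3 -m creep '[{"tx":0,"ty":0,"tz":0,"twist":0},{"tx":0,"ty":0,"tz":0,"twist":0},{"tx":0,"ty":0,"tz":0,"twist":0},{"tx":0,"ty":0,"tz":0,"twist":0}]' 2.5 25
```

```text
t: 15.95
position: [0.581, 0.2347, 0.0067]
tool_rot: [[-0.079, 0.997, -0.002], [0.997, 0.079, -0.001], [-0.0, -0.002, -1.0]]
wrist_force: [-0.1, -0.2, 0.7]
width: 0.0601
grasp_force: 0.0
t: 16.45
position: [0.5821, 0.235, 0.0083]
tool_rot: [[-0.079, 0.997, 0.001], [0.997, 0.079, 0.0], [0.0, 0.001, -1.0]]
wrist_force: [-1.0, -1.1, 4.5]
width: 0.0366
grasp_force: 25.2
```

```bash
python3 -m creep '[{"tx":0,"ty":0,"tz":2,"twist":0},{"tx":0,"ty":0,"tz":4,"twist":0},{"tx":0,"ty":0,"tz":5,"twist":0},{"tx":-4.7,"ty":-2,"tz":0,"twist":5.4},{"tx":-4.7,"ty":-2,"tz":0,"twist":0}]'; python3 -m creep '[{"tx":-4.8,"ty":-2,"tz":0,"twist":0},{"tx":0,"ty":-6,"tz":0,"twist":0},{"tx":0,"ty":-6,"tz":0,"twist":0},{"tx":0,"ty":-6,"tz":0,"twist":0},{"tx":0,"ty":-6,"tz":0,"twist":0}]';python3 -m creep '[{"tx":0,"ty":-6,"tz":0,"twist":0},{"tx":0,"ty":-6,"tz":0,"twist":0},{"tx":0,"ty":-6,"tz":0,"twist":0},{"tx":0,"ty":-4.7,"tz":0,"twist":0},{"tx":0,"ty":0,"tz":0,"twist":0}]'
```

```text
t: 17.08
position: [0.4872, 0.1948, 0.1194]
tool_rot: [[-0.173, 0.985, 0.003], [0.985, 0.173, 0.001], [0.001, 0.003, -1.0]]
wrist_force: [0.0, -0.2, -0.3]
width: 0.0363
grasp_force: 25.1
t: 17.7
position: [0.4401, -0.0669, 0.1188]
tool_rot: [[-0.172, 0.985, 0.002], [0.985, 0.172, 0.0], [-0.0, 0.002, -1.0]]
wrist_force: [1.6, -0.5, -0.0]
width: 0.0362
grasp_force: 25.1
t: 18.32
position: [0.439, -0.2976, 0.1191]
tool_rot: [[-0.165, 0.986, 0.002], [0.986, 0.165, -0.005], [-0.005, 0.001, -1.0]]
wrist_force: [0.7, 0.7, 0.5]
width: 0.0363
grasp_force: 25.1
```

```bash
python3 -m creep '[{"tx":0,"ty":0.2,"tz":-4,"twist":0},{"tx":0,"ty":0,"tz":-4,"twist":0},{"tx":0,"ty":0,"tz":-1.5,"twist":0},{"tx":0,"ty":0,"tz":-0.5,"twist":0},{"tx":0,"ty":0,"tz":0,"twist":0}]'
python3 - <<'E'
from h import *
p=w2px('side',[.446,-.327,.01])
u,v=(p-[60,50]).astype(int); crop('side',u,v,120,90,5,'s5')
E
```

```text
t: 18.95
position: [0.4403, -0.2903, 0.0186]
tool_rot: [[-0.172, 0.985, 0.001], [0.985, 0.172, -0.001], [-0.001, 0.001, -1.0]]
wrist_force: [0.2, -0.1, 0.4]
width: 0.0364
grasp_force: 25.2
```

View pics/s5.png

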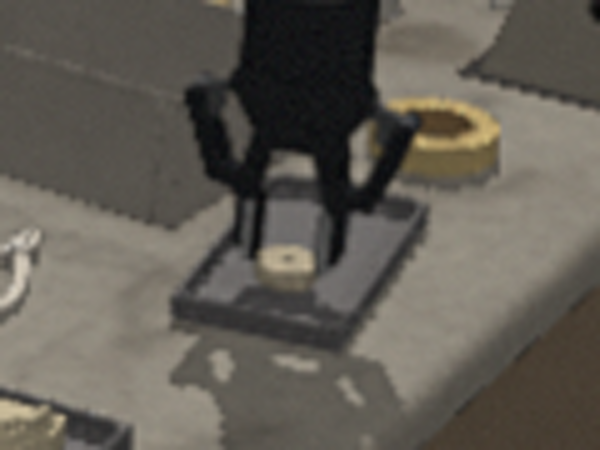

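The wheel is held level over the near half of the plain tray (crop (288,265)), clear of the walls. I'll lower it to contact.

```bash
python3 -m creep '[{"tx":0,"ty":0,"tz":-0.4,"twist":0},{"tx":0,"ty":0,"tz":-0.15,"twist":0},{"tx":0,"ty":0,"tz":0,"twist":0}]';python3 -m creep '[{"tx":0,"ty":0,"tz":-0.1,"twist":0},{"tx":0,"ty":0,"tz":0,"twist":0}]'
```

```text
t: 19.38
position: [0.4398, -0.2901, 0.0124]
tool_rot: [[-0.172, 0.985, 0.0], [0.985, 0.172, -0.0], [-0.0, 0.0, -1.0]]
wrist_force: [-0.3, 0.3, -0.8]
width: 0.0365
grasp_force: 25.2
t: 19.62
position: [0.4398, -0.2901, 0.0122]
tool_rot: [[-0.172, 0.985, 0.001], [0.985, 0.172, 0.0], [0.0, 0.001, -1.0]]
wrist_force: [-1.2, 2.4, 10.1]
width: 0.0364
grasp_force: 26.2
```

```bash
python3 -m creep '[{"tx":0,"ty":0,"tz":0,"twist":0},{"tx":0,"ty":0,"tz":0,"twist":0},{"tx":0,"ty":0,"tz":1,"twist":0},{"tx":0,"ty":0,"tz":4,"twist":0},{"tx":0,"ty":2,"tz":5,"twist":0}]' 5.0;python3 -m creep '[{"tx":0,"ty":6,"tz":0,"twist":-5},{"tx":0,"ty":6,"tz":0,"twist":-5},{"tx":0,"ty":6,"tz":0,"twist":-5.6},{"tx":0,"ty":6,"tz":0,"twist":0},{"tx":0,"ty":6,"tz":0,"twist":0}]' 4.5;python3 -m creep '[{"tx":0,"ty":6,"tz":0,"twist":0},{"tx":0,"ty":6,"tz":0,"twist":0},{"tx":3,"ty":5,"tz":0,"twist":0},{"tx":3,"ty":5,"tz":0,"twist":0},{"tx":4,"ty":4,"tz":0,"twist":0}]';python3 -m creep '[{"tx":4.1,"ty":4,"tz":0,"twist":0},{"tx":0,"ty":0,"tz":-4,"twist":0},{"tx":0,"ty":0,"tz":-2,"twist":0},{"tx":0,"ty":0,"tz":0,"twist":0}]'
```

```text
t: 20.25
position: [0.439, -0.2713, 0.1123]
tool_rot: [[-0.17, 0.986, -0.001], [0.986, 0.17, -0.001], [-0.001, -0.001, -1.0]]
wrist_force: [0.5, -0.1, 0.4]
width: 0.0498
grasp_force: 0.0
t: 20.88
position: [0.4398, 0.032, 0.1118]
tool_rot: [[0.099, 0.995, 0.001], [0.995, -0.099, 0.0], [0.001, 0.001, -1.0]]
wrist_force: [1.0, -0.2, 1.3]
width: 0.0454
grasp_force: 0.0
t: 21.5
position: [0.5393, 0.2932, 0.1117]
tool_rot: [[0.096, 0.995, -0.001], [0.995, -0.096, 0.001], [0.001, -0.001, -1.0]]
wrist_force: [1.4, -1.2, 0.2]
width: 0.0447
grasp_force: 0.0
t: 22.0
position: [0.5789, 0.3287, 0.0499]
tool_rot: [[0.1, 0.995, -0.004], [0.995, -0.1, -0.002], [-0.002, -0.003, -1.0]]
wrist_force: [-0.6, -0.5, -0.0]
width: 0.045
grasp_force: 0.0
```

```bash
python3 -m creep '[{"tx":0.1,"ty":0.2,"tz":-1,"twist":0},{"tx":0,"ty":0,"tz":-1.5,"twist":0},{"tx":0,"ty":0,"tz":-1.1,"twist":0},{"tx":0,"ty":0,"tz":0,"twist":0}]'; python3 -m creep '[{"tx":0,"ty":0,"tz":0,"twist":0},{"tx":0,"ty":0,"tz":0,"twist":0},{"tx":0,"ty":0,"tz":0,"twist":0},{"tx":0,"ty":0,"tz":0,"twist":0}]' 1.5 35
```

```text
t: 22.5
position: [0.5808, 0.3316, 0.0141]
tool_rot: [[0.099, 0.995, -0.002], [0.995, -0.099, -0.001], [-0.001, -0.002, -1.0]]
wrist_force: [-0.9, 0.7, -0.6]
width: 0.0448
grasp_force: 0.0
t: 23.0
position: [0.5819, 0.3321, 0.0156]
tool_rot: [[0.099, 0.995, 0.001], [0.995, -0.099, 0.0], [0.0, 0.001, -1.0]]
wrist_force: [0.0, -0.6, 1.4]
width: 0.0279
grasp_force: 34.6
```

```bash
python3 -m creep '[{"tx":0,"ty":0,"tz":2,"twist":0},{"tx":0,"ty":0,"tz":4,"twist":0},{"tx":0,"ty":0,"tz":5,"twist":0},{"tx":-4.5,"ty":-3,"tz":0,"twist":5},{"tx":-4.5,"ty":-4,"tz":0,"twist":5}]'; python3 -m creep '[{"tx":-4,"ty":-4,"tz":0,"twist":5.6},{"tx":0,"ty":-6,"tz":0,"twist":0},{"tx":0,"ty":-6,"tz":0,"twist":0},{"tx":0,"ty":-6,"tz":0,"twist":0},{"tx":0,"ty":-6,"tz":0,"twist":0}]';python3 -m creep '[{"tx":0,"ty":-6,"tz":0,"twist":0},{"tx":0,"ty":-6,"tz":0,"twist":0},{"tx":0,"ty":-6,"tz":0,"twist":0},{"tx":0,"ty":-6,"tz":0,"twist":0},{"tx":0,"ty":-6,"tz":0,"twist":0}]';python3 -m creep '[{"tx":0,"ty":-3.9,"tz":0,"twist":0},{"tx":0,"ty":0,"tz":0,"twist":0},{"tx":0,"ty":0,"tz":-4,"twist":0},{"tx":0,"ty":0,"tz":-3,"twist":0},{"tx":0,"ty":0,"tz":0,"twist":0}]'
```

```text
t: 23.62
position: [0.4914, 0.2621, 0.127]
tool_rot: [[-0.08, 0.997, 0.003], [0.997, 0.08, 0.002], [0.001, 0.003, -1.0]]
wrist_force: [1.1, -0.6, -0.2]
width: 0.0283
grasp_force: 34.6
t: 24.25
position: [0.4522, -0.02, 0.1265]
tool_rot: [[-0.172, 0.985, 0.002], [0.985, 0.172, 0.0], [-0.0, 0.002, -1.0]]
wrist_force: [1.8, -0.2, -0.4]
width: 0.0281
grasp_force: 34.6
t: 24.88
position: [0.4517, -0.3205, 0.1266]
tool_rot: [[-0.172, 0.985, 0.002], [0.985, 0.172, -0.001], [-0.001, 0.001, -1.0]]
wrist_force: [1.0, -0.2, 0.1]
width: 0.0279
grasp_force: 34.6
t: 25.5
position: [0.4507, -0.3548, 0.0542]
tool_rot: [[-0.173, 0.985, -0.003], [0.985, 0.173, 0.003], [0.004, -0.002, -1.0]]
wrist_force: [0.7, -0.3, -0.4]
width: 0.0281
grasp_force: 34.6
```

```bash
python3 -m creep '[{"tx":0,"ty":-0.2,"tz":-1.5,"twist":0},{"tx":0,"ty":0,"tz":-1.2,"twist":0},{"tx":0,"ty":0,"tz":-0.5,"twist":0},{"tx":0,"ty":0,"tz":-0.2,"twist":0},{"tx":0,"ty":0,"tz":0,"twist":0}]';python3 -m creep '[{"tx":0,"ty":0,"tz":-0.1,"twist":0},{"tx":0,"ty":0,"tz":0,"twist":0}]'
```

```text
t: 26.12
position: [0.4517, -0.3592, 0.0214]
tool_rot: [[-0.172, 0.985, 0.0], [0.985, 0.172, -0.0], [-0.0, 0.0, -1.0]]
wrist_force: [-0.3, -0.6, -0.9]
width: 0.0281
grasp_force: 34.6
t: 26.38
position: [0.4518, -0.3591, 0.0204]
tool_rot: [[-0.172, 0.985, 0.0], [0.985, 0.172, -0.0], [-0.0, 0.0, -1.0]]
wrist_force: [0.2, 0.9, -0.7]
width: 0.0283
grasp_force: 34.6
```

```bash
python3 -m creep '[{"tx":0,"ty":0,"tz":-0.1,"twist":0},{"tx":0,"ty":0,"tz":0,"twist":0}]';python3 -m creep '[{"tx":0,"ty":0,"tz":-0.1,"twist":0},{"tx":0,"ty":0,"tz":0,"twist":0}]'
```

```text
t: 26.62
position: [0.4518, -0.3591, 0.0195]
tool_rot: [[-0.172, 0.985, 0.0], [0.985, 0.172, -0.0], [-0.0, 0.0, -1.0]]
wrist_force: [0.0, -0.6, 2.8]
width: 0.028
grasp_force: 35.0
t: 26.88
position: [0.4518, -0.3591, 0.0194]
tool_rot: [[-0.172, 0.985, 0.001], [0.985, 0.172, 0.0], [0.0, 0.001, -1.0]]
wrist_force: [-1.7, 1.7, 11.2]
width: 0.0279
grasp_force: 36.0
```

```bash
python3 -m creep '[{"tx":0,"ty":0,"tz":0,"twist":0},{"tx":0,"ty":0,"tz":0,"twist":0},{"tx":0,"ty":0,"tz":1,"twist":0},{"tx":0,"ty":0,"tz":4,"twist":0},{"tx":0,"ty":2,"tz":5,"twist":0}]' 4.5;python3 -m creep '[{"tx":0,"ty":6,"tz":0,"twist":6},{"tx":0,"ty":6,"tz":0,"twist":6.5},{"tx":0,"ty":6,"tz":0,"twist":0},{"tx":0,"ty":6,"tz":0,"twist":0},{"tx":0,"ty":6,"tz":0,"twist":0}]' 5.8;python3 -m creep '[{"tx":0,"ty":6,"tz":0,"twist":0},{"tx":0,"ty":6,"tz":0,"twist":0},{"tx":0,"ty":5.7,"tz":0,"twist":0},{"tx":3,"ty":0,"tz":0,"twist":0},{"tx":5,"ty":0,"tz":0,"twist":0}]';python3 -m creep '[{"tx":4.7,"ty":0,"tz":0,"twist":0},{"tx":0,"ty":0,"tz":-4,"twist":0},{"tx":0,"ty":0,"tz":-2,"twist":0},{"tx":0,"ty":0,"tz":0,"twist":0}]'
```

```text
t: 27.5
position: [0.4509, -0.3404, 0.1192]
tool_rot: [[-0.17, 0.985, -0.001], [0.985, 0.17, -0.001], [-0.001, -0.001, -1.0]]
wrist_force: [1.0, 0.6, -0.1]
width: 0.045
grasp_force: 0.0
t: 28.12
position: [0.4519, -0.0373, 0.1188]
tool_rot: [[-0.381, 0.925, 0.001], [0.925, 0.381, 0.0], [-0.0, 0.001, -1.0]]
wrist_force: [1.2, 0.4, 0.2]
width: 0.0581
grasp_force: 0.0
t: 28.75
position: [0.531, 0.1401, 0.1187]
tool_rot: [[-0.385, 0.923, -0.002], [0.923, 0.385, 0.001], [0.001, -0.001, -1.0]]
wrist_force: [0.8, 0.0, 0.3]
width: 0.0582
grasp_force: 0.0
t: 29.25
position: [0.5768, 0.1378, 0.057]
tool_rot: [[-0.381, 0.924, -0.004], [0.925, 0.381, -0.001], [0.001, -0.004, -1.0]]
wrist_force: [-0.0, -0.1, 0.8]
width: 0.0576
grasp_force: 0.0
```

```bash
python3 -m creep '[{"tx":0,"ty":0,"tz":-1.5,"twist":0},{"tx":0,"ty":0,"tz":-1.5,"twist":0},{"tx":0,"ty":0,"tz":-1.3,"twist":0},{"tx":0,"ty":0,"tz":0,"twist":0}]'; python3 -m creep '[{"tx":0,"ty":0,"tz":0,"twist":0},{"tx":0,"ty":0,"tz":0,"twist":0},{"tx":0,"ty":0,"tz":0,"twist":0},{"tx":0,"ty":0,"tz":0,"twist":0}]' 3 30
python3 - <<'E'
from h import *
crop('top',430,230,120,90,6,'t3')
E
```

```text
t: 29.75
position: [0.5778, 0.1379, 0.014]
tool_rot: [[-0.381, 0.924, -0.002], [0.924, 0.381, -0.0], [0.001, -0.002, -1.0]]
wrist_force: [0.7, -0.6, 0.9]
width: 0.0579
grasp_force: 0.0
t: 30.25
position: [0.5792, 0.1379, 0.0158]
tool_rot: [[-0.381, 0.924, 0.001], [0.924, 0.381, 0.0], [-0.0, 0.001, -1.0]]
wrist_force: [0.1, -0.5, 3.9]
width: 0.0399
grasp_force: 30.5
```

View pics/t3.png

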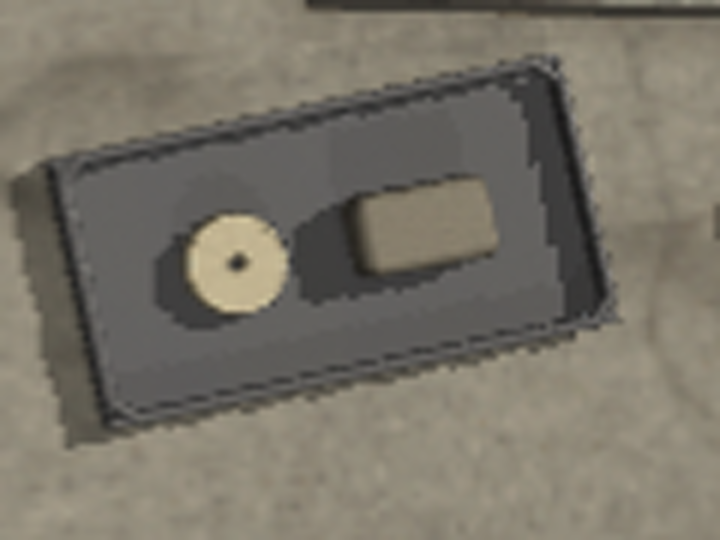

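Wheel (crop (237,263)) and stone (crop (428,225)) lie flat side by side in the plain tray. Moving the dish to the round tray.

```bash
python3 -m creep '[{"tx":0,"ty":0,"tz":2,"twist":0},{"tx":0,"ty":0,"tz":4,"twist":0},{"tx":-2.7,"ty":2.9,"tz":2,"twist":0},{"tx":-3,"ty":5,"tz":0,"twist":0},{"tx":-3,"ty":5,"tz":0,"twist":0}]'; python3 -m creep '[{"tx":-4,"ty":5,"tz":0,"twist":0},{"tx":0,"ty":0,"tz":0,"twist":0},{"tx":0,"ty":0,"tz":-3,"twist":0},{"tx":0,"ty":0,"tz":-2,"twist":0},{"tx":0,"ty":0,"tz":0,"twist":0}]'
```

```text
t: 30.92
position: [0.4913, 0.2685, 0.0969]
tool_rot: [[-0.38, 0.925, 0.002], [0.925, 0.38, 0.002], [0.001, 0.002, -1.0]]
wrist_force: [1.1, 1.1, -1.6]
width: 0.0398
grasp_force: 30.4
t: 31.55
position: [0.4524, 0.3147, 0.0449]
tool_rot: [[-0.38, 0.925, -0.002], [0.925, 0.38, -0.001], [-0.001, -0.002, -1.0]]
wrist_force: [0.3, 0.3, 0.1]
width: 0.0399
grasp_force: 30.4
```

```bash
python3 -m creep '[{"tx":0,"ty":0.1,"tz":-1.2,"twist":0},{"tx":0,"ty":0,"tz":-0.8,"twist":0},{"tx":0,"ty":0,"tz":-0.3,"twist":0},{"tx":0,"ty":0,"tz":0,"twist":0}]';python3 -m creep '[{"tx":0,"ty":0,"tz":-0.1,"twist":0},{"tx":0,"ty":0,"tz":0,"twist":0}]';python3 -m creep '[{"tx":0,"ty":0,"tz":-0.1,"twist":0},{"tx":0,"ty":0,"tz":0,"twist":0}]'
```

```text
t: 32.05
position: [0.4526, 0.3167, 0.0222]
tool_rot: [[-0.381, 0.924, -0.0], [0.924, 0.381, -0.0], [0.0, -0.0, -1.0]]
wrist_force: [0.1, 0.4, 0.1]
width: 0.0394
grasp_force: 30.4
t: 32.3
position: [0.4527, 0.3168, 0.0214]
tool_rot: [[-0.381, 0.924, 0.0], [0.924, 0.381, 0.0], [0.0, 0.0, -1.0]]
wrist_force: [0.6, 0.6, -0.7]
width: 0.04
grasp_force: 30.4
t: 32.55
position: [0.4526, 0.3168, 0.0202]
tool_rot: [[-0.381, 0.924, 0.0], [0.924, 0.381, 0.0], [0.0, 0.0, -1.0]]
wrist_force: [0.5, 0.4, 0.3]
width: 0.04
grasp_force: 30.4
```

```bash
python3 -m creep '[{"tx":0,"ty":0,"tz":-0.1,"twist":0},{"tx":0,"ty":0,"tz":0,"twist":0}]';python3 -m creep '[{"tx":0,"ty":0,"tz":-0.07,"twist":0},{"tx":0,"ty":0,"tz":0,"twist":0}]'
```

```text
t: 32.8
position: [0.4527, 0.3168, 0.0197]
tool_rot: [[-0.381, 0.924, 0.0], [0.924, 0.381, 0.0], [0.0, 0.0, -1.0]]
wrist_force: [-1.3, 0.2, 4.6]
width: 0.04
grasp_force: 30.8
t: 33.05
position: [0.4527, 0.3168, 0.0196]
tool_rot: [[-0.381, 0.924, 0.0], [0.924, 0.381, 0.001], [0.001, 0.0, -1.0]]
wrist_force: [-1.9, -0.8, 10.9]
width: 0.04
grasp_force: 31.3
```

Contact. Releasing, lifting clear, and moving away for a final look.

```bash
python3 -m creep '[{"tx":0,"ty":0,"tz":0,"twist":0},{"tx":0,"ty":0,"tz":0,"twist":0},{"tx":0,"ty":0,"tz":1,"twist":0},{"tx":0,"ty":0,"tz":4,"twist":0},{"tx":0,"ty":0,"tz":6,"twist":0}]' 5.4;python3 -m creep '[{"tx":0,"ty":0,"tz":6,"twist":0},{"tx":-4,"ty":4,"tz":2,"twist":0},{"tx":-4,"ty":4,"tz":0,"twist":0},{"tx":-4,"ty":4,"tz":0,"twist":0},{"tx":-4,"ty":4,"tz":0,"twist":0}]';python3 -m creep '[{"tx":-2,"ty":5,"tz":0,"twist":0},{"tx":0,"ty":5,"tz":0,"twist":0},{"tx":0,"ty":0,"tz":0,"twist":0}]'
python3 - <<'E'
from h import *
crop('top',115,100,430,220,1.8,'t4');crop('side',150,180,300,200,2.6,'s6')
E
```

```text
t: 33.67
position: [0.4516, 0.3161, 0.1289]
tool_rot: [[-0.381, 0.925, -0.003], [0.925, 0.381, -0.002], [-0.001, -0.003, -1.0]]
wrist_force: [0.6, 0.9, 0.1]
width: 0.0542
grasp_force: 0.0
t: 34.3
position: [0.2912, 0.4779, 0.2093]
tool_rot: [[-0.381, 0.925, 0.0], [0.925, 0.381, 0.001], [0.001, 0.001, -1.0]]
wrist_force: [1.0, 0.2, -0.4]
width: 0.0539
grasp_force: 0.0
t: 34.67
position: [0.2706, 0.5806, 0.2082]
tool_rot: [[-0.387, 0.922, 0.0], [0.922, 0.387, 0.002], [0.001, 0.001, -1.0]]
wrist_force: [-0.3, -0.6, 0.3]
width: 0.0539
grasp_force: 0.0
```

View pics/t4.png

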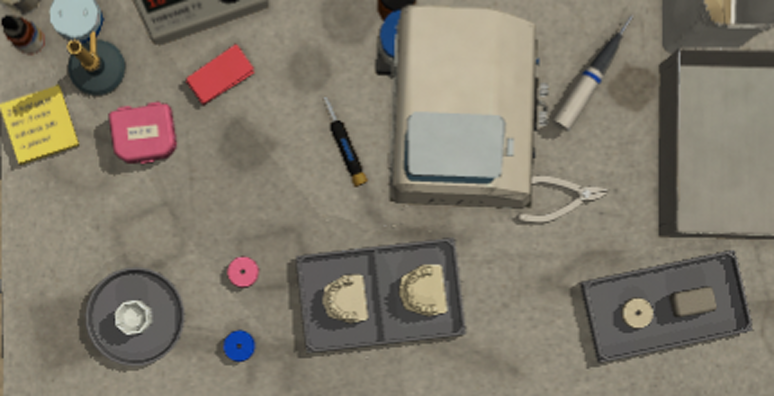

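View pics/s6.png

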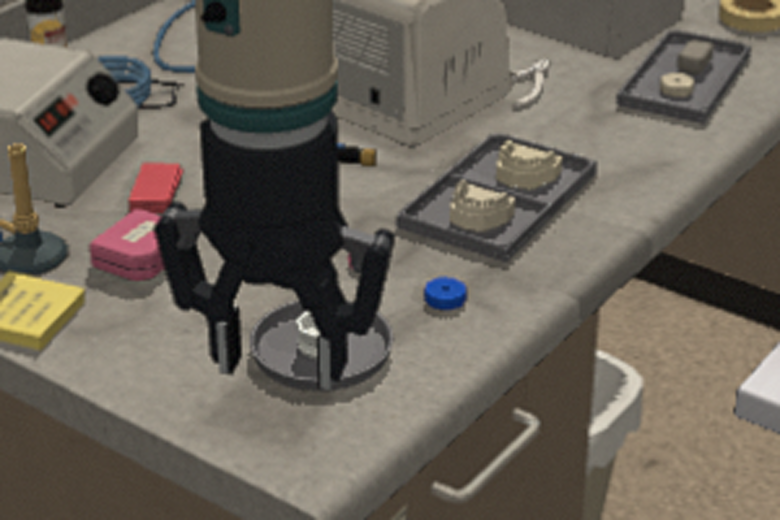

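All five items sit flat in their trays: casts at top crop (348,299) and (425,290), wheel at (638,313), stone at (694,302), and dish at (133,317). The case (143,132) and pliers (565,200) haven't moved, and the gripper is clear.

```bash
python3 -c "
from station import job
print(job.job_done())"
```

```text
the job is handed in; nothing more can be done
None
```

The job is handed in: both casts are teeth up in the two-bay tray, one per bay; the felt wheel and stone are side by side in the plain tray; the dish is upright in the round tray; the pliers and case were not touched; and it took about 35 s.

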